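# Drive a tight dowel pin out of a leaning knock-out stand

### The arm

A 6-joint arm with a two-finger parallel gripper is mounted at the origin on a cart in front of the work surface, level with it; the furniture and walls round the work are solid. World frame = base frame: x ahead of the robot, y to its left, z up, the work surface at z = 0. Lengths are in m, angles in rad, forces in N, time in s.
With the tool pointing down it reaches from about 0.375 to 0.975 m from the base axis. Payload 3.8 kg.
Tool frame: the origin (TCP) lies midway between the tips of the shut fingers; the grasp point (between the pads) lies 19 mm behind it; z points along the fingers, y is the line along which they close (so a half turn about z gives the same grasp; the last joint's range is limited). The gripper opens to 85 mm and grips with 20 to 120 N. Pads are 22 mm wide; open, the fingers measure 114 mm over their backs; the gripper's body (76 mm by 85 mm) begins 54 mm behind the grasp point. The pads swing forward as they close: fully open they stand 13 mm farther back than shut.
Start: joints at [-1.341, 0.264, 1.604, -0, 1.274, -0.037], TCP at [0.178, -0.651, 0.231] pointing down, gripper open.
Joint ranges: [-2.63, 2.63], [-0.94, 2.18], [0.31, 2.57], [-1.31, 4.45], [0, 2.66], [-2.55, 2.55]. Speed limits (rad/s): [2.57, 2.57, 3.14, 3.14, 3.14, 3.14].

### API

Orientations are given as a rotation vector (axis times angle).
In Python, from workcell import read_state, vision, ticket gives the robot as it stands. The module is installed in compiled form; this text tells all that it offers.
- The arm moves only by the tool jog_arm, never from a script. Its arguments are lists of equal length, an entry for each row: "turn": the turn, a rotation vector about the tool's x, y, z in rad, a list of three; "delta_pos": the shift along the tool's x, y, z in m, a list of three; "gripper": the finger opening in m, from 0 to 0.0854. In form: {"turn": [[rx, ry, rz], ...], "delta_pos": [[dx, dy, dz], ...], "gripper": [gripper, ...]}. A call has 1 to 20 rows; each row shifts and turns the commanded pose from where the row before left it, along the tool's axes as they then stand; what a row does not reach is not made up. A row lasts 1/12 s, in which the tool goes at most 41.7 mm and 7.16 degrees, less where a joint would pass 70% of its speed; a pose out of reach is approached as far as the arm can. A call with a gripper value outside its range is refused whole. The fingers move at their own pace and stop on an object; "grip_force" is the grip in N (left out, the last holds). Time passes only in rows, so rows that do not move let the fingers close. It gives the time, the measured TCP pose, the force, the opening and the grip force at its end, in the units of the state.
- read_state(): the state, without advancing time (a new reading comes with each control period).
- vision.read_camera(name): name is "scene" or "top" or "wrist"; returns the picture (400x640x3 uint8, red, green, blue); there is no depth.
- vision.calibration(name): a dict with "vfov" (degrees; the focal length in pixels is half the picture's height over the tangent of half this angle, whatever the lens; pixels are square), "cx", "cy" (the principal point, pixels), "R" (3x3) and "t" (3): a world point X has camera coordinates R X + t; the wrist camera has in their place "mount" (4x4, takes a point from camera to tool coordinates, whose origin is the TCP and whose axes are the flange's). Camera axes: x right, y down, z forward; pixel columns grow to the right and rows downward; lengths in m; the calibration is good to about 2 mm. A picture is of the moment at which its call begins: read the wrist's pose just before it. calibration takes no time and is no camera call.
- ticket.finish_job(): hands the job in; it is judged then, once.
The state is a dict: "time": time; "q": joint angles; "joint_vel": joint speeds; "joint_torque": joint torques, N m; "tool_pos": TCP position; "tcp_rot": TCP orientation; "wrist_force": force on the tool from outside, world axes, zero at the start; "torque": the same for the moment, N m; "width": opening from 0.0 (shut) to 1.0 (fully open); "grip_force": force on a finger pad.
Only numpy, scipy, OpenCV 4.12 (cv2) and the standard library are available. Lean on these libraries where they do the work, as an engineer would, in place of code of your own. Each camera call takes 0.05 s, during which the arm holds its last target. There are 200 camera calls.

### The job

Break the seized clamp knob on the grey knock-out stand loose and turn it counter-clockwise until its keeper arm is swung fully clear of the bore. Then take the drift from its wooden block and with it push the tight dowel pin down through the bore so that it drops into the tray under the stand, without touching the pin with the fingers. Finally put the drift back upright, fully down in its block, leaving the ring gauge, plug gauge and screwdriver where they lie.

Things in the scene. Friction and masses are not known exactly. Their poses are not given: they have to be found in the camera images.
- stand: Fixed grey iron stand, 164 mm wide (y); origin on the bench under it, front -x, nothing over 170 mm high. Its head, a block 90 x 132 x 30 mm, leans 30 degrees: the upper face looks up and to -x. A blue parts tray lies fixed under the head: 101 mm wide (y), 132 mm long, centred at x +22 mm, walls 24 mm high; the pin drops into its front compartment (x -40 to +38 mm, y -46 to +46 mm).
- bore_mouth (a point): Centre of the bore's mouth in the head's upper face. z: bore axis, up out of the face, 30 degrees from vertical; y: level, the stand's y; x: up the slope. The bore is 15 mm wide, straight through the 30 mm thick head. At first the keeper arm (20 mm wide, its top 8 mm above the face) covers it. The knob's axis is parallel to the bore's, 58 mm away in +y.
- clamp_knob (a joint): Turn of the clamp knob with its steel keeper arm, about an axis square to the head's face. 0: as found, arm across the bore mouth; grows counter-clockwise seen from above the face, the arm swinging up the slope; stop at 1.5 rad; fully clear from 1.2. Seized: a firm twist of 0.2 to 0.35 N m over the first 0.3 rad, then it turns freely; beyond 0.7 it stays where left.
- knob_grip (a point): Centre of the knob's black grip bar, on the knob's axis, 36 mm above the head's face. The bar is 46 mm long (this point's y), 14 mm wide (x, the way to pinch it) and reaches from 17 mm below this point to 11 mm above it. z is the knob's axis, away from the face. The axes turn with the knob.
- dowel_center (a point): Centre of the steel dowel pin, 14 mm in diameter, 24 mm long (along its z), 30 g. It starts inside the bore, its upper end 2 mm below the mouth. A sprung shoe grips it: about 6 to 16 N along the bore move it. With its upper end some 22 mm below the mouth it comes free and drops; a rod tip 33 mm below the mouth has surely cleared it.
- drift_grip (a point): Centre of the handle of the drift, a steel rod tool 118 mm long, about 120 g; z: its axis, from tip to handle. Handle 18 mm in diameter, 60 mm long; below it a collar 26 mm in diameter, 6 mm thick; then the shank, 9 mm in diameter, 52 mm long. The tip is 88 mm below this point. It starts upright in its block, the collar resting on the block's top.
- drift_tip (a point): Centre of the flat end of the drift's shank; z as for drift_grip.
- socket (a point): Centre of the mouth of the drift's hole, in the middle of the top of a fixed wooden block 60 x 60 x 60 mm. The hole is upright, 13 mm wide, 56 mm deep, with a 3 mm chamfer.
- ring_gauge: Bystander: knurled steel ring, 39 mm wide and 17 mm high, lying on the bench; origin at the centre of its underside.
- plug_gauge: Bystander: plug gauge, 84 mm rod with black grip, 16 mm thick, lying along its y; origin at the middle of its underside.
- screwdriver: Bystander: red-handled screwdriver, 120 x 21 x 20 mm, lying along its y; origin at the middle of its underside.

How it is judged:
On the way, in this order (a step that is already met when the one before it is completed fails the run):
1. the clamp knob is turned at least 1.2 rad, so that the keeper arm is clear of the bore (value of joint clamp_knob above 1.2 rad), for 0.2 s.
2. the drift is pushing on the dowel pin inside the bore and has moved it at least 5 mm (contact force between drift and dowel above 1 N and z of dowel_center in the frame of bore_mouth below -0.019 m), for 0.02 s.
3. the dowel pin lies in the tray under the stand (height (world z) of dowel_center below 0.025 m and x of dowel_center in the frame of stand between -0.044 and 0.088 m and y of dowel_center in the frame of stand between -0.05 and 0.05 m), for 0.2 s.
At the end, for the whole second after the job is handed in: The clamp knob stands at 1.2 rad or more, the dowel pin lies at rest in the tray under the stand, and the drift stands at rest in its block, upright within 0.12 rad, its collar within 3 mm of the block's top (all of step 3 and value of joint clamp_knob above 1.2 rad and linear speed of each of dowel, drift below 0.02 m/s and horizontal distance between drift_tip and socket below 0.006 m and z of drift_grip in the frame of socket below 0.039 m and angle between drift_grip's own z axis and vertical below 0.12 rad); the robot touches nothing.
It fails at once if the fingers touch the dowel pin (contact force between the fingers and dowel above 0.5 N).
It fails at once if the ring gauge, plug gauge or screwdriver is moved more than 20 mm (distance of any of ring_gauge, plug_gauge, screwdriver from where it was at the start of the episode above 0.02 m).
It also fails if it takes over 72 s, if anything falls off the work surface, if the arm or the gripper's body presses on something with over 40 N, if the wrist force passes 120 N, or if a joint passes its speed limit or range.

## Working session

There is one attempt and no reset: what is moved stays moved. The work goes in short steps, Python scripts to look and compute and a tool call to move; the robot and the scene stay as the last step left them, time stands still between calls to the robot, and variables do not carry over. Pictures are saved under pics/ and viewed, at most 12 in all, crops included, and the job is handed in when it is done.

Besides the shell and the picture viewer there is one more tool, called after "Emit:" as a command line: name --argument value ..., lists and objects as JSON in quotes. jog_arm: Moves the arm, as the interface text tells. Its arguments: {"type":"object","properties":{"turn":{"type":"array","items":{"type":"array","items":{"type":"number"}}},"delta_pos":{"type":"array","items":{"type":"array","items":{"type":"number"}}},"gripper":{"type":"array","items":{"type":"number"}},"grip_force":{"type":"number"}},"required":["turn","delta_pos","gripper"]}

```bash
mkdir -p pics; python3 - <<'E'
from workcell import read_state, vision
import cv2,numpy as np
print(read_state())
for n in ("scene","top","wrist"):
    im=vision.read_camera(n); cv2.imwrite(f"pics/{n}0.png",im[:,:,::-1]); print(n,vision.calibration(n))
a=[cv2.imread(f"pics/{n}0.png") for n in("scene","top")]
E
```

```text
{'time': 0.0, 'q': array([-1.34090177e+00,  2.64762754e-01,  1.60539350e+00,  2.08735920e-05,
        1.27366798e+00, -3.69158023e-02]), 'joint_vel': array([-0.00030187, -0.00065371, -0.00025181,  0.00136999, -0.00119823,
        0.00106777]), 'joint_torque': array([ 3.91789390e-04, -5.15114093e+01, -3.67311323e+01, -1.03819687e-04,
        1.28514413e-02,  1.36162335e-07]), 'tool_pos': array([ 0.17779601, -0.65040671,  0.229945  ]), 'tcp_rot': array([-3.11147661e+00, -4.17557464e-01,  3.06294346e-04]), 'wrist_force': array([ 0.01559242, -0.44716026, -0.54126317]), 'torque': array([-0.00849184,  0.04385133,  0.00660294]), 'grip_force': 0.0, 'width': 0.9987931223596459}
scene {'vfov': 47.02673620115171, 'cx': 326.729716321937, 'cy': 197.922064731825, 'R': array([[-0.5409829 , -0.84101254,  0.00595074],
       [-0.37923066,  0.23761325, -0.89427292],
       [ 0.75068076, -0.48604306, -0.44748244]]), 't': array([0.35913332, 0.25170535, 0.65949431])}
top {'vfov': 49.52618714852896, 'cx': 321.51975543728605, 'cy': 195.81767481880516, 'R': array([[ 0.01422293, -0.99987507,  0.00689532],
       [-0.99892616, -0.01451286, -0.04399899],
       [ 0.04409357, -0.00626213, -0.99900778]]), 't': array([0.08915375, 0.50274984, 0.95332639])}
wrist {'vfov': 71.8848588859766, 'cx': 315.75239844771255, 'cy': 197.32501749920144, 'mount': array([[ 1.03337769e-04, -9.53653323e-01, -3.00907509e-01,
         7.69406204e-02],
       [ 9.99999810e-01,  2.81660435e-04, -5.49234084e-04,
        -5.39433536e-04],
       [ 6.08532649e-04, -3.00907395e-01,  9.53653170e-01,
        -1.42574216e-01],
       [ 0.00000000e+00,  0.00000000e+00,  0.00000000e+00,
         1.00000000e+00]])}
```

View pics/scene0.png

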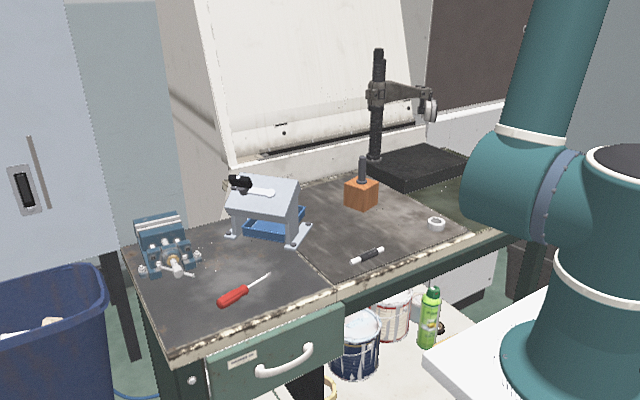

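View pics/top0.png

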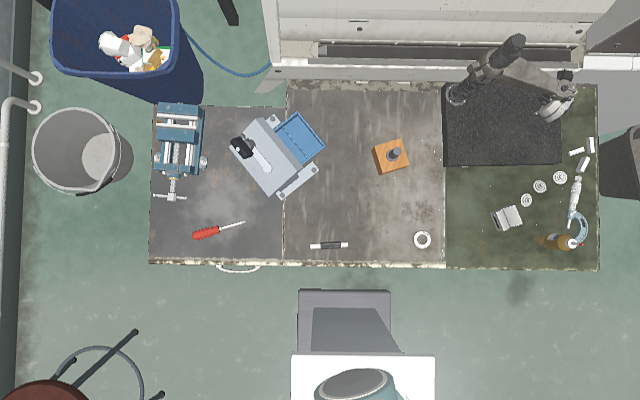

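```bash
cat > h.py <<'E'
from workcell import read_state, vision
import cv2,numpy as np
from scipy.spatial.transform import Rotation as Ro
from scipy.linalg import logm,expm
from scipy.optimize import least_squares
def pose(s=None):
    s=s or read_state(); T=np.eye(4); T[:3,:3]=Ro.from_rotvec(s['tcp_rot']).as_matrix(); T[:3,3]=s['tool_pos']; return T
def cam(n,T=None):
    c=vision.calibration(n); f=200/np.tan(np.radians(c['vfov']/2))
    if n=='wrist':
        M=np.linalg.inv(T@c['mount']); R,t=M[:3,:3],M[:3,3]
    else: R,t=np.array(c['R']),np.array(c['t'])
    return f,c['cx'],c['cy'],R,t
def ray(C,u,v):
    f,cx,cy,R,t=C; d=R.T@[(u-cx)/f,(v-cy)/f,1]; return -R.T@t,d/np.linalg.norm(d)
def atz(C,u,v,z):
    o,d=ray(C,u,v); return o+d*(z-o[2])/d[2]
def proj(C,X):
    f,cx,cy,R,t=C; c=np.asarray(X)@R.T+t; return np.stack([cx+f*c[...,0]/c[...,2],cy+f*c[...,1]/c[...,2]],-1)
def tri(obs):
    A=np.zeros((3,3));b=np.zeros(3)
    for C,u,v in obs:
        o,d=ray(C,u,v);P=np.eye(3)-np.outer(d,d);A+=P;b+=P@o
    X=np.linalg.solve(A,b);return X,[proj(C,X)-[u,v] for C,u,v in obs]
def mk(p,z,y):
    z=np.array(z,float)/np.linalg.norm(z);y=np.array(y,float);y-=z*(y@z);y/=np.linalg.norm(y)
    T=np.eye(4);T[:3,:3]=np.c_[np.cross(y,z),y,z];T[:3,3]=p;return T
def plan(T1,n=None,T0=None):
    T0=pose() if T0 is None else T0
    D=np.linalg.inv(T0)@T1; L=np.real(logm(D))
    ang=np.degrees(Ro.from_matrix(D[:3,:3]).magnitude()); 
    n=n or int(np.ceil(max(ang/6.0,np.linalg.norm(L[:3,3])/.035)))
    E=expm(L/max(n,1)); print('rows',n,'turn',Ro.from_matrix(E[:3,:3]).as_rotvec().round(4).tolist(),'d',E[:3,3].round(5).tolist(),'total turn',Ro.from_matrix(D[:3,:3]).as_rotvec().round(4),'shift',D[:3,3].round(4))
def snap(name,scale=1,crop=None):
    T=pose(); im=vision.read_camera('wrist')[:,:,::-1]; cv2.imwrite(f'pics/{name}_raw.png',im); np.save(f'pics/{name}.npy',T)
    if crop: x0,y0,x1,y1=crop; im=im[y0:y1,x0:x1]
    if scale!=1: im=cv2.resize(im,None,fx=scale,fy=scale,interpolation=cv2.INTER_CUBIC)
    cv2.imwrite(f'pics/{name}.png',im)
E
python3 - <<'E'
from h import *
C=cam('top')
for n,u,v,z in [('knob',242,146,.16),('boretop',266,168,.13),('drift top',394,152,.126),('ring',422,240,.01),('plug',329,245,.01),('sd',218,230,.01),('post top',515,42,.3),('post base',457,95,.03)]: print(n,atz(C,u,v,z).round(3))
S=cam('scene')
print(tri([(C,394,152),(S,362,158)]), tri([(C,242,146),(S,238,184)]))
a=np.arctan2(-.16,.45)
T=mk([.47,-.17,.30],[0,0,-1],[np.cos(a),np.sin(a),0]); plan(T)
E
```

```text
knob [0.587 0.249 0.16 ]
boretop [0.549 0.206 0.13 ]
drift top [ 0.585 -0.044  0.126]
ring [ 0.407 -0.128  0.01 ]
plug [0.393 0.078 0.01 ]
sd [0.422 0.324 0.01 ]
post top [ 0.737 -0.205  0.3  ]
post base [ 0.728 -0.199  0.03 ]
(array([ 0.5846697 , -0.04483129,  0.12496305]), [array([0.15335844, 0.11293035]), array([-0.16215732,  0.0029779 ])]) (array([0.59251818, 0.25601785, 0.1290704 ]), [array([-0.92973978, -0.50403911]), array([1.01394997, 0.16978309])])
rows 17 turn [-0.0001, -0.0001, -0.0566] d [0.03281, -0.01033, -0.00409] total turn [-1.500e-03 -9.000e-04 -9.624e-01] shift [ 0.4085 -0.3867 -0.0691]
```

```bash
python3 - <<'E'
from h import *
plan(mk([.51,.06,.32],[0,0,-1],[1,0.1,0]),24)
E
```

```text
rows 24 turn [-0.0001, -0.0001, -0.0585] d [0.03486, -0.00686, -0.00373] total turn [-1.4000e-03 -1.2000e-03 -1.4036e+00] shift [ 0.5078 -0.598  -0.0887]
```

Emit:
jog_arm --turn '[[0,0,-0.0585],[0,0,-0.0585],[0,0,-0.0585],[0,0,-0.0585],[0,0,-0.0585],[0,0,-0.0585],[0,0,-0.0585],[0,0,-0.0585],[0,0,-0.0585],[0,0,-0.0585],[0,0,-0.0585],[0,0,-0.0585],[0,0,-0.0585],[0,0,-0.0585],[0,0,-0.0585],[0,0,-0.0585],[0,0,-0.0585],[0,0,-0.0585],[0,0,-0.0585],[0,0,-0.0585]]' --delta_pos '[[0.035,-0.007,-0.004],[0.035,-0.007,-0.004],[0.035,-0.007,-0.004],[0.035,-0.007,-0.004],[0.035,-0.007,-0.004],[0.035,-0.007,-0.004],[0.035,-0.007,-0.004],[0.035,-0.007,-0.004],[0.035,-0.007,-0.004],[0.035,-0.007,-0.004],[0.035,-0.007,-0.004],[0.035,-0.007,-0.004],[0.035,-0.007,-0.004],[0.035,-0.007,-0.004],[0.035,-0.007,-0.004],[0.035,-0.007,-0.004],[0.035,-0.007,-0.004],[0.035,-0.007,-0.004],[0.035,-0.007,-0.004],[0.035,-0.007,-0.004]]' --gripper '[0.085,0.085,0.085,0.085,0.085,0.085,0.085,0.085,0.085,0.085,0.085,0.085,0.085,0.085,0.085,0.085,0.085,0.085,0.085,0.085]'

```text
time: 1.82
tool_pos: [0.5306, -0.0751, 0.3111]
tcp_rot: [-2.362, -2.071, 0.0]
wrist_force: [1.4, 1.0, -0.1]
width: 0.996
grip_force: 0.0
```

Emit:
jog_arm --turn '[[0,0,-0.0585],[0,0,-0.0585],[0,0,-0.0585],[0,0,-0.0585],[0,0,0],[0,0,0],[0,0,0]]' --delta_pos '[[0.035,-0.007,-0.004],[0.035,-0.007,-0.004],[0.035,-0.007,-0.004],[0.035,-0.007,-0.004],[0,0,0],[0,0,0],[0,0,0]]' --gripper '[0.085,0.085,0.085,0.085,0.085,0.085,0.085]'

```text
time: 2.4
tool_pos: [0.5091, 0.0639, 0.327]
tcp_rot: [2.107, 2.33, -0.001]
wrist_force: [-0.7, 0.3, 0.3]
width: 0.991
grip_force: 0.0
```

```bash
python3 - <<'E'
from h import *
s=read_state();print(s['time'],s['q'].round(3),s['tool_pos'],s['tcp_rot'])
snap('w1',1.25)
plan(mk([.50,.24,.32],[0,0,-1],[1,0.4,0]),8)
E
```

```text
2.4 [ 7.700e-02 -9.200e-02  1.814e+00 -1.000e-03  1.419e+00 -2.400e-02] [0.50910205 0.0639009  0.326999  ] [ 2.10687460e+00  2.33001563e+00 -1.04323369e-03]
rows 8 turn [-0.0001, 0.0001, -0.0352] d [0.02187, 0.00376, 0.00085] total turn [-0.0007  0.0005 -0.2813] shift [0.1768 0.0083 0.0068]
```

View pics/w1.png

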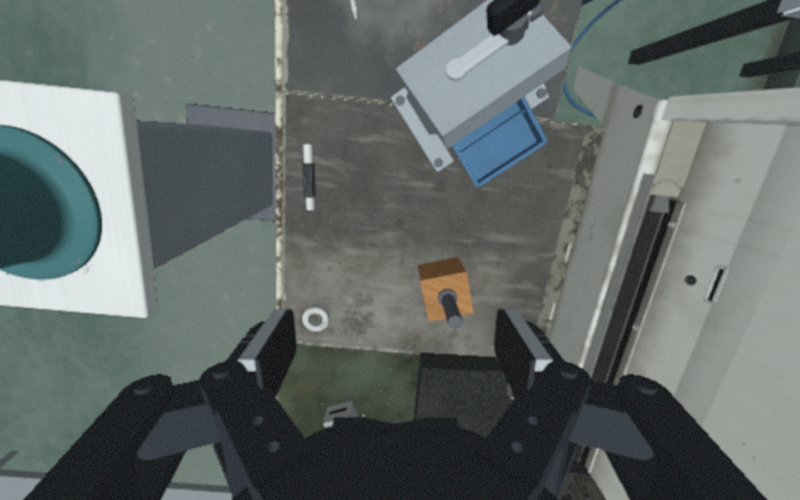

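Emit:
jog_arm --turn '[[0,0,-0.035],[0,0,-0.035],[0,0,-0.035],[0,0,-0.035],[0,0,-0.035],[0,0,-0.035],[0,0,-0.035],[0,0,-0.035],[0,0,0],[0,0,0]]' --delta_pos '[[0.022,0.004,0.004],[0.022,0.004,0.004],[0.022,0.004,0.004],[0.022,0.004,0.004],[0.022,0.004,0.004],[0.022,0.004,0.004],[0.022,0.004,0.004],[0.022,0.004,0.004],[0,0,0],[0,0,0]]' --gripper '[0.085,0.085,0.085,0.085,0.085,0.085,0.085,0.085,0.085,0.085]'

```text
time: 3.28
tool_pos: [0.5019, 0.2413, 0.2943]
tcp_rot: [-1.763, -2.6, 0.003]
wrist_force: [0.1, -0.3, 0.7]
width: 0.995
grip_force: 0.0
```

```bash
python3 - <<'E'
from h import *
s=read_state();print(s['time'],s['q'].round(3),s['tool_pos'],s['tcp_rot'])
T=pose();C=cam('wrist',T);print(proj(C,np.array([[.59,.25,.15],[.585,-.045,.126]])))
snap('w2')
im=cv2.imread('pics/w2_raw.png');c=im[50:250,240:500]
cv2.imwrite('pics/w2c.png',cv2.resize(c,None,fx=3,fy=3,interpolation=cv2.INTER_CUBIC))
E
```

```text
3.2833 [ 4.040e-01  8.000e-03  1.777e+00 -1.000e-03  1.358e+00  2.500e-02] [0.50186375 0.24134909 0.29429816] [-1.76267746 -2.59992553  0.00300274]
[[393.09129835 207.45463387]
 [296.49002941 374.93884938]]
```

View pics/w2c.png

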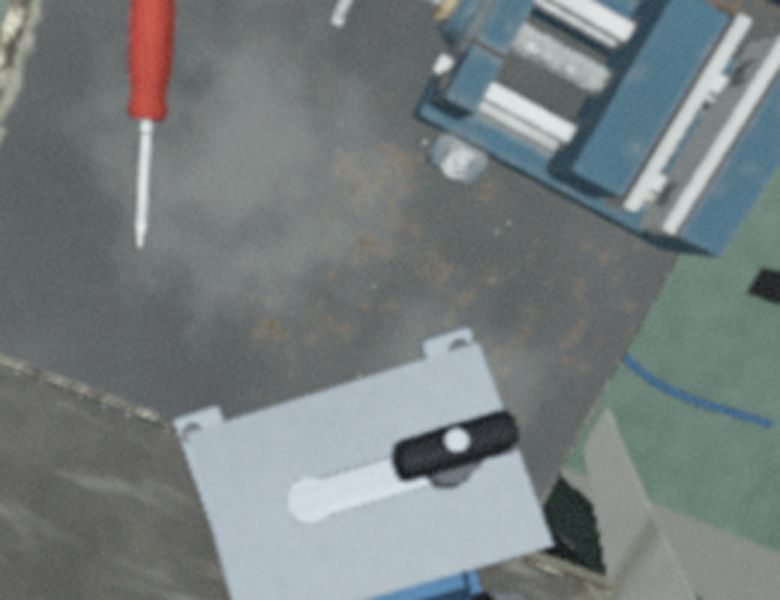

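```bash
python3 - <<'E'
import cv2,numpy as np
def c(f,x,y,w,h,s): return cv2.resize(cv2.imread(f'pics/{f}.png')[y:y+h,x:x+w],(400,300),interpolation=cv2.INTER_CUBIC)
m=np.vstack([np.hstack([c('w2_raw',285,145,160,120,0),c('w1_raw',310,0,160,120,0)]),np.hstack([c('scene0',210,165,120,90,0),c('top0',215,100,120,90,0)])])
cv2.imwrite('pics/mos.png',m)
E
```

```text
(no output)
```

View pics/mos.png

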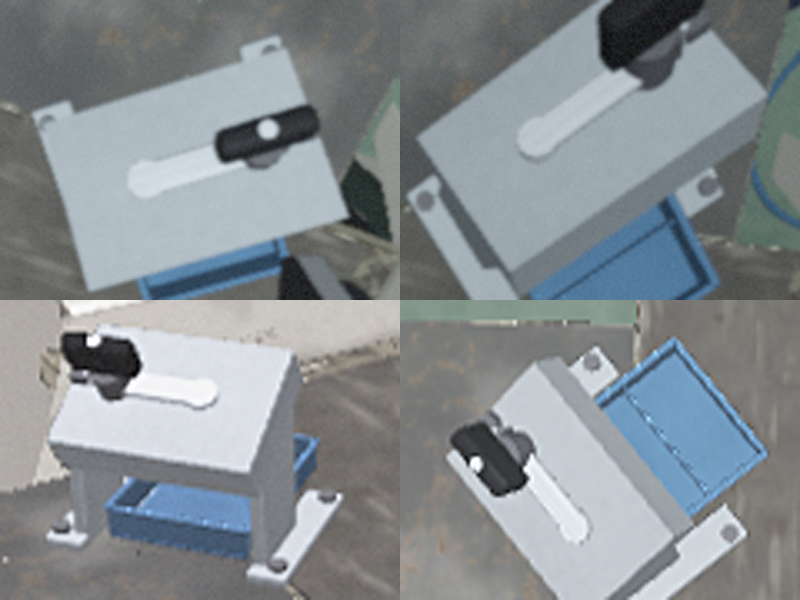

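```bash
cat > fit.py <<'E'
from h import *
C={'w1':cam('wrist',np.load('pics/w1.npy')),'w2':cam('wrist',np.load('pics/w2.npy')),'scene':cam('scene'),'top':cam('top')}
sc={'w1':(2.5,310,0),'w2':(2.5,285,145),'scene':(10/3,210,165),'top':(10/3,215,100)}
O=[('w2','K',268,129),('w2','F+',288,51),('w2','F-',42,117),('w2','B-',90,291),('w2','B+',347,215),('w2','T',144,179),
('w1','F-',18,135),('w1','B-',113,268),('w1','B+',368,93),('w1','T',135,140),
('scene','K',94,41),('scene','B-',297,52),('scene','F-',250,172),('scene','F+',50,143),('scene','T',205,90),
('top','K',76,164),('top','B+',145,57),('top','B-',270,247),('top','F+',47,155),('top','T',177,228)]
def frame(yaw):
    xs=np.array([np.cos(yaw),np.sin(yaw),0]);ys=np.array([-np.sin(yaw),np.cos(yaw),0]);zz=np.array([0,0,1.])
    return np.c_[np.cos(np.pi/6)*xs+.5*zz,ys,-.5*xs+np.cos(np.pi/6)*zz]
def pts(p):
    B=p[:3];R=frame(p[3]);ox,oy,ty=p[4:7]
    d={'K':(0,58,47),'T':(0,ty,8)}
    for a,s in(('F',-1),('B',1)):
        for b,t in(('-',-1),('+',1)): d[a+b]=(ox+s*45,oy+t*66,0)
    return {k:B+R@(np.array(v)/1000) for k,v in d.items()}
def res(p,full=False):
    P=pts(p);out=[]
    for c,k,u,v in O:
        s,x0,y0=sc[c]; w={'w1':1,'w2':1}.get(c,1)
        r=(proj(C[c],P[k])-[x0+(u-0.5*s+.5)/s,y0+(v-.5*s+.5)/s])
        d=(C[c][3]@P[k]+C[c][4])[2]/C[c][0]*1000
        out.append(r*d)
    return np.array(out) if full else np.array(out).ravel()
if __name__=='__main__':
    s=least_squares(res,[.55,.2,.12,-.68,0,15,0],loss='soft_l1',f_scale=1.5,x_scale=[.01,.01,.01,.1,10,10,10])
    np.save('fit.npy',s.x)
    print(s.x.round(4)); 
    for o,r in zip(O,res(s.x,True)): print(o[0],o[1],r.round(1))
    R=frame(s.x[3]);print('knob grip',s.x[:3]+R@[0,.058,.036]);print(R.round(3))
E
python3 fit.py
```

```text
[ 0.554   0.2047  0.1081 -0.8873 -0.747  22.5299 -1.4796]
w2 K [-0.   1.4]
w2 F+ [-0.6 -0.7]
w2 F- [0.8 3.2]
w2 B- [-1.1 -0.3]
w2 B+ [0.3 1.8]
w2 T [-0.7  1.1]
w1 F- [-0.7  0.6]
w1 B- [-2.2  1.8]
w1 B+ [-0.2  1.7]
w1 T [-0.2 -0.2]
scene K [0.8 0.1]
scene B- [-1.6 -0.1]
scene F- [-1.5  1.5]
scene F+ [-2.5 -1.4]
scene T [-0.5  1.9]
top K [-0.3 -1.3]
top B+ [-7.3  2.6]
top B- [ 0.8 -5.9]
top F+ [-2.   0.1]
top T [-2.2  0.1]
knob grip [0.58759998 0.25526512 0.13926505]
[[ 0.547  0.775 -0.316]
 [-0.672  0.631  0.388]
 [ 0.5    0.     0.866]]
```

```bash
sed -i "s/^('top','K',76,164).*/('top','K',76,164),('top','F+',47,155),('top','T',177,228)]/" fit.py; python3 fit.py; cat >> h.py <<'E'
def bore():
    from fit import frame
    p=np.load('fit.npy');B=np.eye(4);B[:3,:3]=frame(p[3]);B[:3,3]=p[:3];return B
def at(x,y,z,th=0,B=None):
    'tool pose, TCP at bore-frame mm, tool z down the bore, tool y at angle th (rad, ccw about bore z) from bore x'
    B=bore() if B is None else B; R=B[:3,:3]
    return mk(B[:3,3]+R@(np.array([x,y,z])/1000),-R[:,2],R@[np.cos(th),np.sin(th),0])
def inb(T=None):
    'TCP in bore frame mm, tool z in bore frame, angle'
    T=pose() if T is None else T; D=np.linalg.inv(bore())@T
    print('TCP in bore mm',(D[:3,3]*1000).round(1),'z',D[:3,2].round(3),'th',np.arctan2(D[1,1],D[0,1]).round(3))
E
python3 - <<'E'
from h import *
plan(at(0,58,85)); plan(at(0,58,21),None,at(0,58,85))
E
```

```text
[ 0.5542  0.2046  0.1081 -0.8791 -0.897  22.5612 -1.6006]
w2 K [-0.1  1.2]
w2 F+ [-0.9 -1.3]
w2 F- [0.8 3.6]
w2 B- [-0.5 -0.1]
w2 B+ [0.7 1. ]
w2 T [-0.7  1.3]
w1 F- [-0.6  1.1]
w1 B- [-1.6  1.9]
w1 B+ [-0.1  0.8]
w1 T [-0.1  0. ]
scene K [0.7 0.2]
scene B- [-1.9 -0.3]
scene F- [-1.2  1.4]
scene F+ [-2.7 -1. ]
scene T [-0.5  1.8]
top K [-0.5 -1.1]
top F+ [-2.4  0.6]
top T [-2.1  0. ]
knob grip [0.58740994 0.25549149 0.13929285]
[[ 0.552  0.77  -0.319]
 [-0.667  0.638  0.385]
 [ 0.5    0.     0.866]]
rows 13 turn [-0.0348, -0.0252, 0.0944] d [0.00484, 0.00295, 0.00952] total turn [-0.4525 -0.3274  1.2275] shift [0.0055 0.0772 0.113 ]
rows 2 turn [0.0, 0.0, -0.0] d [-0.0, -0.0, 0.032] total turn [ 0.  0. -0.] shift [ 0.    -0.     0.064]
```

Emit:
jog_arm --turn '[[-0.0348,-0.0252,0.0944],[-0.0348,-0.0252,0.0944],[-0.0348,-0.0252,0.0944],[-0.0348,-0.0252,0.0944],[-0.0348,-0.0252,0.0944],[-0.0348,-0.0252,0.0944],[-0.0348,-0.0252,0.0944],[-0.0348,-0.0252,0.0944],[-0.0348,-0.0252,0.0944],[-0.0348,-0.0252,0.0944],[-0.0348,-0.0252,0.0944],[-0.0348,-0.0252,0.0944],[-0.0348,-0.0252,0.0944],[0,0,0],[0,0,0],[0,0,0]]' --delta_pos '[[0.0048,0.003,0.0095],[0.0048,0.003,0.0095],[0.0048,0.003,0.0095],[0.0048,0.003,0.0095],[0.0048,0.003,0.0095],[0.0048,0.003,0.0095],[0.0048,0.003,0.0095],[0.0048,0.003,0.0095],[0.0048,0.003,0.0095],[0.0048,0.003,0.0095],[0.0048,0.003,0.0095],[0.0048,0.003,0.0095],[0.0048,0.003,0.0095],[0,0,0],[0,0,0],[0,0,0]]' --gripper '[0.05,0.05,0.05,0.05,0.05,0.05,0.05,0.05,0.05,0.05,0.05,0.05,0.05,0.05,0.05,0.05]'

```text
time: 4.67
tool_pos: [0.5723, 0.2743, 0.1833]
tcp_rot: [2.483, 0.898, 0.241]
wrist_force: [-0.2, 0.2, 0.5]
width: 0.585
grip_force: 0.0
```

```bash
python3 - <<'E'
from h import *
s=read_state();print(s['time'],s['q'].round(3),s['width']);inb()
plan(at(0,58,85)); plan(at(0,58,21))
T=pose();B=bore();snap('w3');C=cam('wrist',T)
X=np.array([[0,58,47],[0,58+23,47],[0,58-23,47],[0,0,8],[-45,-43,0],[45,88,0]])/1000
print(proj(C,X@B[:3,:3].T+B[:3,3]).round(1))
E
```

```text
4.6667 [ 0.683  0.227  1.831 -0.579  1.148  1.821] 0.5845681436889069
TCP in bore mm [ 1.1 58.3 86.2] z [-0.001  0.002 -1.   ] th 0.002
rows 1 turn [-0.0011, -0.0015, 0.0016] d [-0.00033, -0.00107, 0.00117] total turn [-0.0011 -0.0015  0.0016] shift [-0.0003 -0.0011  0.0012]
rows 2 turn [-0.0005, -0.0008, 0.0008] d [-0.0002, -0.00051, 0.03259] total turn [-0.0011 -0.0015  0.0016] shift [-0.0004 -0.001   0.0652]
[[315.1 224.3]
 [315.1 193.4]
 [315.1 253.1]
 [315.2 266.3]
 [269.5 300.2]
 [368.7 169.6]]
```

View pics/w3.png

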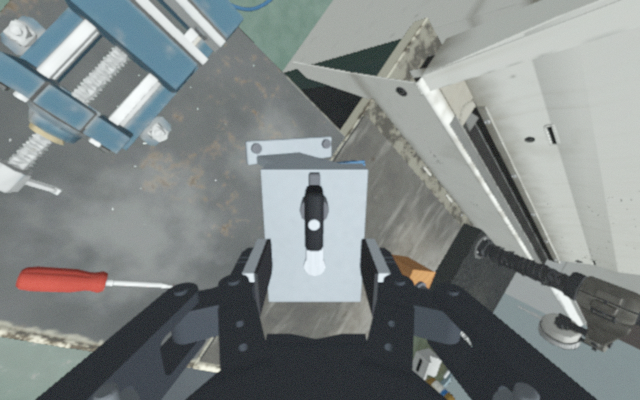

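Emit:
jog_arm --turn '[[0,0,0],[0,0,0],[0,0,0],[0,0,0],[0,0,0],[0,0,0],[0,0,0],[0,0,0],[0,0,0],[0,0,0],[0,0,0]]' --delta_pos '[[0,-0.001,0.022],[0,0,0.022],[0,0,0.021],[0,0,0],[0,0,0],[0,0,0],[0,0,0],[0,0,0],[0,0,0],[0,0,0],[0,0,0]]' --gripper '[0.05,0.05,0.05,0.05,0.0,0.0,0.0,0.0,0.0,0.0,0.0]' --grip_force 100

```text
time: 5.63
tool_pos: [0.5927, 0.2523, 0.1283]
tcp_rot: [2.483, 0.897, 0.246]
wrist_force: [-2.7, 1.4, 6.6]
width: 0.139
grip_force: 98.7
```

```bash
python3 - <<'E'
from h import *
s=read_state();print(s['time'],s['q'].round(3),s['width'],s['grip_force'],s['wrist_force'],s['torque']);inb()
E
```

```text
5.6333 [ 0.635  0.285  1.871 -0.617  1.041  1.847] 0.13884221250752574 98.67709636688232 [-2.72529051  1.39019166  6.56863752] [-0.04669996  0.31766777 -0.19005724]
TCP in bore mm [-0.5 60.  23.5] z [ 0.     0.005 -1.   ] th 0.0
```

Emit:
jog_arm --turn '[[0,0,-0.05],[0,0,-0.05],[0,0,-0.05],[0,0,-0.05],[0,0,-0.05],[0,0,-0.05],[0,0,-0.05],[0,0,-0.05],[0,0,-0.1],[0,0,-0.1],[0,0,-0.1],[0,0,-0.1],[0,0,-0.1],[0,0,-0.1],[0,0,-0.1],[0,0,-0.1],[0,0,-0.1],[0,0,-0.1],[0,0,0],[0,0,0]]' --delta_pos '[[0,0,0],[0,0,0],[0,0,0],[0,0,0],[0,0,0],[0,0,0],[0,0,0],[0,0,0],[0,0,0],[0,0,0],[0,0,0],[0,0,0],[0,0,0],[0,0,0],[0,0,0],[0,0,0],[0,0,0],[0,0,0],[0,0,0],[0,0,0]]' --gripper '[0,0,0,0,0,0,0,0,0,0,0,0,0,0,0,0,0,0,0,0]'

```text
time: 7.3
tool_pos: [0.5904, 0.2525, 0.1273]
tcp_rot: [1.323, 2.287, -0.242]
wrist_force: [-10.4, 3.6, 8.1]
width: 0.141
grip_force: 99.4
```

```bash
python3 - <<'E'
from h import *
s=read_state();print(s['time'],s['q'].round(3),s['width'],s['grip_force'],s['wrist_force'],s['torque']);inb()
E
```

```text
7.3 [ 0.637  0.285  1.872 -0.613  1.043  0.447] 0.14103656188271127 99.41083431243896 [-10.42372574   3.60338924   8.06772913] [ 0.2703658   1.34840751 -0.50239479]
TCP in bore mm [-2.4 58.5 23.5] z [-0.003  0.002 -1.   ] th 1.4
```

Emit:
jog_arm --turn '[[0,0,0],[0,0,0],[0,0,0],[0,0,0],[0,0,0],[0,0,0],[0,0,0],[0,0,0],[0,0,0],[0,0,0]]' --delta_pos '[[0,0,0],[0,0,0],[0,0,0],[0,0,0],[0,0,-0.02],[0,0,-0.03],[0,0,-0.03],[0,0,-0.03],[0,0,0],[0,0,0]]' --gripper '[0.05,0.05,0.05,0.05,0.05,0.05,0.05,0.06,0.085,0.085]'

```text
time: 8.13
tool_pos: [0.5579, 0.2948, 0.2239]
tcp_rot: [1.321, 2.284, -0.236]
wrist_force: [0.1, -0.5, 0.3]
width: 0.955
grip_force: 0.0
```

```bash
python3 - <<'E'
from h import *
s=read_state();print(s['time'],s['q'].round(3),s['width']);inb()
T=pose();B=bore();snap('w4',2,(190,100,590,400));C=cam('wrist',T)
X=np.array([[0,0,0],[0,58,47],[45,-43,0],[45,88,0]])/1000
print(proj(C,X@B[:3,:3].T+B[:3,3]).round(1))
E
```

```text
8.1333 [ 0.724  0.194  1.791 -0.56   1.224  0.415] 0.9552915485653096
TCP in bore mm [ -0.3  60.4 133.8] z [-0.     0.007 -1.   ] th 1.4
[[258.2 198.4]
 [312.3 203.7]
 [229.7 243. ]
 [347.  224. ]]
```

View pics/w4.png

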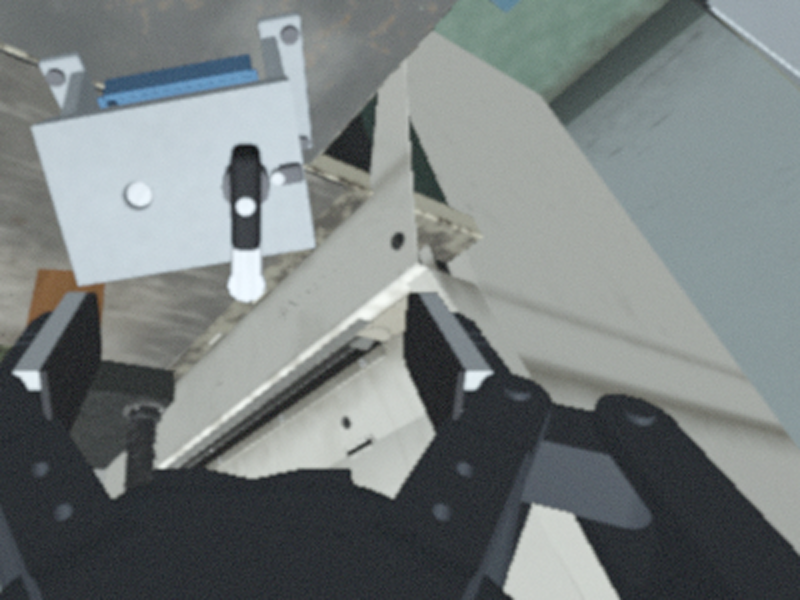

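```bash
python3 - <<'E'
from h import *
im=cv2.imread('pics/w4_raw.png');c=im[185:212,245:275];g=cv2.cvtColor(c,cv2.COLOR_BGR2GRAY)
print(g[2:24,3:27])
E
```

```text
[[208 209 208 207 208 209 207 207 208 207 207 205 206 207 208 207 206 208
  206 208 208 208 209 208]
 [207 207 208 207 207 207 208 208 207 207 206 207 206 206 208 208 207 209
  208 209 208 208 209 209]
 [208 209 206 208 209 209 207 205 206 205 205 208 208 209 211 209 208 210
  208 210 210 210 209 210]
 [209 209 209 207 208 208 203 200 198 202 208 212 212 211 209 210 209 209
  210 208 209 208 209 208]
 [208 210 209 209 207 200 191 188 200 209 219 225 225 221 214 209 208 210
  211 211 211 208 209 209]
 [208 210 209 209 198 182 178 198 218 229 232 235 235 233 224 214 209 210
  209 210 211 211 211 208]
 [208 208 209 202 182 166 191 217 229 234 236 237 237 235 234 228 217 209
  206 210 208 209 210 209]
 [210 210 206 192 163 170 210 229 233 236 237 237 236 236 236 234 227 210
  204 208 210 212 211 208]
 [209 208 202 181 154 179 219 232 236 238 238 238 238 236 238 239 236 218
  208 209 213 212 211 211]
 [210 208 198 173 149 185 222 236 236 239 238 236 236 237 239 243 240 224
  209 209 212 212 210 210]
 [211 207 195 164 142 179 223 236 238 238 237 236 237 239 241 243 238 226
  210 208 211 21
[... 422 characters left out ...]
11 209 205 189 166 142 135 160 186 205 221 225 215 198 180 177 193
  207 209 209 210 210 210]
 [211 209 210 207 199 191 170 147 138 139 150 163 164 162 160 167 188 202
  210 210 211 211 208 209]
 [210 210 210 208 208 206 197 181 168 158 151 150 153 163 176 192 203 209
  211 209 209 211 208 208]
 [210 210 209 210 208 209 208 202 197 190 184 184 187 195 200 207 209 210
  210 212 209 208 209 208]
 [210 211 210 211 211 210 209 209 208 207 206 207 206 207 207 209 210 209
  211 209 209 208 210 208]
 [208 210 209 209 207 207 209 209 209 209 209 208 210 208 208 210 210 208
  210 209 209 208 209 208]
 [207 209 209 209 207 210 209 208 210 208 209 208 207 211 209 210 208 209
  209 208 209 211 208 209]]
```

```bash
python3 - <<'E'
from h import *
C1=cam('wrist',np.load('pics/w1.npy'))
print(tri([(cam('top'),394,152),(cam('scene'),362,158),(C1,362.8,257.5)]))
T=mk([.585,-.06,.21],[0,0,-1],[1,-.1,0]);plan(T)
E
```

```text
(array([ 0.58568553, -0.04614631,  0.1253867 ]), [array([ 0.8610622 , -0.42085678]), array([ 0.03903573, -0.41606131]), array([-0.68877076, -1.7190591 ])])
rows 11 turn [0.0226, 0.0427, 0.0552] d [-0.03123, -0.00552, 0.00956] total turn [0.2487 0.4697 0.6076] shift [-0.2765 -0.1601  0.1545]
```

```bash
python3 - <<'E'
from h import *
T=mk([.585,-.06,.21],[0,0,-1],[1,-.1,0]);T0=pose();plan(T,12)
L=np.real(logm(np.linalg.inv(T0)@T))
for k in range(0,13,2): print((T0@expm(L*k/12))[:3,3].round(3))
E
```

```text
rows 12 turn [0.0207, 0.0391, 0.0506] d [-0.02866, -0.00499, 0.00872] total turn [0.2487 0.4697 0.6076] shift [-0.2765 -0.1601  0.1545]
[0.557 0.294 0.222]
[0.577 0.237 0.233]
[0.591 0.178 0.238]
[0.599 0.118 0.239]
[0.6   0.058 0.234]
[ 0.596 -0.002  0.224]
[ 0.585 -0.06   0.21 ]
```

Arcs upward; good.

Emit:
jog_arm --turn '[[0.0207,0.0391,0.0506],[0.0207,0.0391,0.0506],[0.0207,0.0391,0.0506],[0.0207,0.0391,0.0506],[0.0207,0.0391,0.0506],[0.0207,0.0391,0.0506],[0.0207,0.0391,0.0506],[0.0207,0.0391,0.0506],[0.0207,0.0391,0.0506],[0.0207,0.0391,0.0506],[0.0207,0.0391,0.0506],[0.0207,0.0391,0.0506],[0,0,0],[0,0,0],[0,0,0]]' --delta_pos '[[-0.0287,-0.005,0.0087],[-0.0287,-0.005,0.0087],[-0.0287,-0.005,0.0087],[-0.0287,-0.005,0.0087],[-0.0287,-0.005,0.0087],[-0.0287,-0.005,0.0087],[-0.0287,-0.005,0.0087],[-0.0287,-0.005,0.0087],[-0.0287,-0.005,0.0087],[-0.0287,-0.005,0.0087],[-0.0287,-0.005,0.0087],[-0.0287,-0.005,0.0087],[0,0,0],[0,0,0],[0,0,0]]' --gripper '[0.085,0.085,0.085,0.085,0.085,0.085,0.085,0.085,0.085,0.085,0.085,0.085,0.085,0.085,0.085]'

```text
time: 9.43
tool_pos: [0.5837, -0.0615, 0.2085]
tcp_rot: [-2.33, -2.105, 0.005]
wrist_force: [-0.6, -0.2, 0.5]
width: 0.997
grip_force: 0.0
```

```bash
python3 - <<'E'
from h import *
s=read_state();T=pose();print(s['time'],s['q'].round(3),T.round(4))
snap('w5',2,(190,100,590,400));C=cam('wrist',T)
print(proj(C,np.array([[.5857,-.0461,.126],[.5857,-.0461,.06]])).round(1))
E
```

```text
9.4333 [-0.146  0.116  1.821 -0.002  1.208 -0.045] [[ 0.101   0.9949 -0.0035  0.5837]
 [ 0.9949 -0.101  -0.0011 -0.0615]
 [-0.0014 -0.0033 -1.      0.2085]
 [ 0.      0.      0.      1.    ]]
[[316.9 187.1]
 [316.9 170.7]]
```

View pics/w5.png

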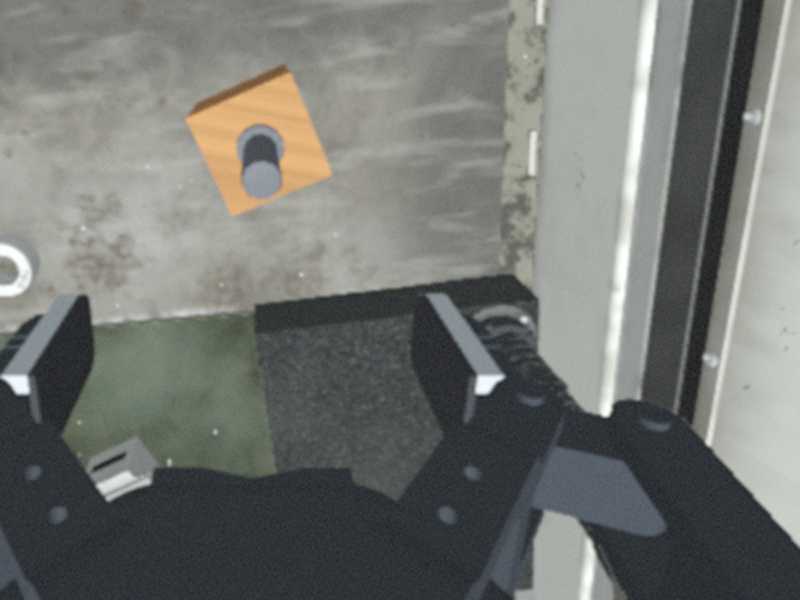

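```bash
python3 - <<'E'
from h import *
T=np.load('pics/w5.npy');C=cam('wrist',T)
a=atz(C,320.5,190.5,.126);b=atz(C,320,172.5,.06);print(a,b)
print(tri([(cam('top'),394,152),(cam('scene'),362,158),(C,320.5,190.5)]))
p=(a+b)/2;plan(mk([p[0],p[1],.15],[0,0,-1],[1,-.1,0]),2);plan(mk([p[0],p[1],.08],[0,0,-1],[1,-.1,0]),4)
E
```

```text
[ 0.58845338 -0.04935625  0.126     ] [ 0.58886499 -0.04834928  0.06      ]
(array([ 0.58684889, -0.04723187,  0.12378801]), [array([ 1.27190146, -0.88041796]), array([ 0.08705897, -0.02154689]), array([-2.14145961, -2.91768548])])
rows 2 turn [-0.0012, 0.0007, 0.0001] d [0.00609, 0.00175, 0.02952] total turn [-0.0024  0.0014  0.0001] shift [0.0122 0.0035 0.059 ]
rows 4 turn [-0.0006, 0.0004, 0.0] d [0.00306, 0.0009, 0.03226] total turn [-0.0024  0.0014  0.0001] shift [0.0123 0.0037 0.129 ]
```

Emit:
jog_arm --turn '[[-0.0024,0.0014,0],[0,0,0],[0,0,0],[0,0,0],[0,0,0],[0,0,0],[0,0,0],[0,0,0],[0,0,0],[0,0,0],[0,0,0],[0,0,0],[0,0,0],[0,0,0],[0,0,0]]' --delta_pos '[[0.006,0.0018,0.014],[0.006,0.0017,0.015],[0,0,0.03],[0,0,0.03],[0,0,0.02],[0,0,0.02],[0,0,0],[0,0,0],[0,0,0],[0,0,0],[0,0,0],[0,0,0],[0,0,0],[0,0,0],[0,0,0]]' --gripper '[0.085,0.085,0.085,0.085,0.085,0.085,0.085,0.03,0.03,0.03,0,0,0,0,0]' --grip_force 60

```text
time: 10.73
tool_pos: [0.5903, -0.0495, 0.0824]
tcp_rot: [2.328, 2.106, 0.004]
wrist_force: [-0.8, 1.3, 6.0]
width: 0.193
grip_force: 58.4
```

```bash
python3 - <<'E'
from h import *
s=read_state();T=pose();print(s['time'],s['width'],s['grip_force'],s['wrist_force'],s['torque'],T.round(4))
E
```

```text
10.7333 0.19316730648157351 58.417829275131226 [-0.79787881  1.30041971  6.0254277 ] [0.16017171 0.21963601 0.02663763] [[ 9.970e-02  9.950e-01  3.600e-03  5.903e-01]
 [ 9.950e-01 -9.970e-02 -4.000e-04 -4.950e-02]
 [-0.000e+00  3.600e-03 -1.000e+00  8.240e-02]
 [ 0.000e+00  0.000e+00  0.000e+00  1.000e+00]]
```

```bash
python3 - <<'E'
from h import *
T0=pose(); np.save('grasp.npy',T0); T1=T0.copy();T1[:3,3]+=[0,0,.172]
T=at(-.4,0,130,.7);print(T.round(3)); plan(T,14,T1)
L=np.real(logm(np.linalg.inv(T1)@T));B=bore()
for k in range(0,15,2):
    P=T1@expm(L*k/14);w=P@[0,0,.075,1];b=np.linalg.inv(B)@w;print(P[:3,3].round(3),w[:3].round(3),(b[:3]*1000).round(0))
E
```

```text
[[ 0.233  0.919  0.319  0.513]
 [ 0.918 -0.099 -0.385  0.255]
 [-0.322  0.382 -0.866  0.22 ]
 [ 0.     0.     0.     1.   ]]
rows 14 turn [-0.0274, -0.0252, 0.0055] d [0.02094, -0.00862, -0.00251] total turn [-0.3833 -0.3531  0.0768] shift [ 0.2952 -0.1078  0.0335]
[ 0.59  -0.049  0.254] [ 0.591 -0.05   0.179] [ 225. -134.  -48.]
[ 0.577 -0.006  0.259] [ 0.581 -0.01   0.184] [ 196. -116.  -26.]
[0.565 0.038 0.26 ] [0.572 0.029 0.186] [166. -98.  -6.]
[0.553 0.082 0.258] [0.564 0.069 0.185] [134. -79.  11.]
[0.541 0.126 0.253] [0.556 0.109 0.181] [101. -60.  26.]
[0.531 0.169 0.245] [0.549 0.148 0.175] [ 68. -40.  38.]
[0.521 0.212 0.234] [0.542 0.187 0.167] [ 34. -20.  48.]
[0.513 0.255 0.22 ] [0.536 0.226 0.156] [-0. -0. 55.]
```

Clear path.

Emit:
jog_arm --turn '[[0,0,0],[0,0,0],[0,0,0],[0,0,0],[0,0,0],[0,0,0],[0,0,0],[0,0,0],[0,0,0],[0,0,0],[0,0,0],[0,0,0]]' --delta_pos '[[0,0,-0.004],[0,0,-0.012],[0,0,-0.016],[0,0,-0.02],[0,0,-0.02],[0,0,-0.02],[0,0,-0.02],[0,0,-0.02],[0,0,-0.02],[0,0,-0.02],[0,0,0],[0,0,0]]' --gripper '[0,0,0,0,0,0,0,0,0,0,0,0]' --grip_force 90

```text
time: 11.73
tool_pos: [0.5899, -0.0495, 0.2547]
tcp_rot: [2.327, 2.105, 0.005]
wrist_force: [-0.5, -0.1, -1.6]
width: 0.187
grip_force: 87.8
```

```bash
python3 - <<'E'
from h import *
s=read_state();print(s['time'],s['width'],s['grip_force'],s['wrist_force'],s['tool_pos']); plan(at(-.4,0,130,.7),14)
E
```

```text
11.7333 0.18745807741391723 87.75203347206116 [-0.54965264 -0.1460915  -1.59465535] [ 0.58990241 -0.04952025  0.25469808]
rows 14 turn [-0.0273, -0.0252, 0.0055] d [0.02095, -0.00859, -0.0025] total turn [-0.382  -0.3528  0.0767] shift [ 0.2953 -0.1075  0.0336]
```

Emit:
jog_arm --turn '[[-0.0273,-0.0252,0.0055],[-0.0273,-0.0252,0.0055],[-0.0273,-0.0252,0.0055],[-0.0273,-0.0252,0.0055],[-0.0273,-0.0252,0.0055],[-0.0273,-0.0252,0.0055],[-0.0273,-0.0252,0.0055],[-0.0273,-0.0252,0.0055],[-0.0273,-0.0252,0.0055],[-0.0273,-0.0252,0.0055],[-0.0273,-0.0252,0.0055],[-0.0273,-0.0252,0.0055],[-0.0273,-0.0252,0.0055],[-0.0273,-0.0252,0.0055],[0,0,0],[0,0,0],[0,0,0]]' --delta_pos '[[0.021,-0.0086,-0.0025],[0.021,-0.0086,-0.0025],[0.021,-0.0086,-0.0025],[0.021,-0.0086,-0.0025],[0.021,-0.0086,-0.0025],[0.021,-0.0086,-0.0025],[0.021,-0.0086,-0.0025],[0.021,-0.0086,-0.0025],[0.021,-0.0086,-0.0025],[0.021,-0.0086,-0.0025],[0.021,-0.0086,-0.0025],[0.021,-0.0086,-0.0025],[0.021,-0.0086,-0.0025],[0.021,-0.0086,-0.0025],[0,0,0],[0,0,0],[0,0,0]]' --gripper '[0,0,0,0,0,0,0,0,0,0,0,0,0,0,0,0,0]'

```text
time: 13.15
tool_pos: [0.5109, 0.2552, 0.2177]
tcp_rot: [2.01, 1.682, -0.009]
wrist_force: [1.1, 0.3, -0.8]
width: 0.187
grip_force: 87.8
```

```bash
python3 - <<'E'
from h import *
s=read_state();print(s['time'],s['q'].round(3),s['width'],s['grip_force'],s['wrist_force'],s['tool_pos']); inb();plan(at(-.4,0,96,.7),2);plan(at(-.4,0,130,.7),1)
E
```

```text
13.15 [ 0.725  0.092  1.918 -0.56   1.213  1.125] 0.18708051862272465 87.80174016952515 [ 1.09060309  0.33338462 -0.77384718] [0.51092028 0.25516602 0.21773674]
TCP in bore mm [ -2.8  -1.1 128.2] z [-0.002 -0.004 -1.   ] th 0.703
rows 2 turn [-0.0022, 0.0008, 0.0015] d [-0.00033, 0.00134, 0.0161] total turn [-0.0045  0.0016  0.003 ] shift [-0.0007  0.0027  0.0322]
rows 1 turn [-0.0045, 0.0016, 0.003] d [-0.00071, 0.00256, -0.00181] total turn [-0.0045  0.0016  0.003 ] shift [-0.0007  0.0026 -0.0018]
```

Emit:
jog_arm --turn '[[-0.0045,0.0016,0.003],[0,0,0],[0,0,0],[0,0,0],[0,0,0]]' --delta_pos '[[-0.0007,0.0027,0],[0,0,0.018],[0,0,0.018],[0,0,0],[0,0,0]]' --gripper '[0,0,0,0,0]'

```text
time: 13.57
tool_pos: [0.5255, 0.2392, 0.189]
tcp_rot: [2.012, 1.674, -0.002]
wrist_force: [0.6, -0.2, -0.9]
width: 0.186
grip_force: 87.9
```

```bash
python3 - <<'E'
from h import *
inb();T=pose();C=cam('wrist',T);B=bore()
X=B[:3,:3]@np.array([[-.0004,0,0],[-.0004,0,-.002]]).T
print('bore',proj(C,X.T+B[:3,3]).round(1));print('tip, collar',proj(C,np.array([(T@[0,0,z,1])[:3] for z in(.0744,.0224)])).round(1))
print('scene bore/tip',proj(cam('scene'),X.T+B[:3,3])[0],proj(cam('scene'),(T@[0,0,.0744,1])[:3]))
snap('w6',4,(240,120,400,270))
E
```

```text
TCP in bore mm [ 1.5 -0.1 92.5] z [ 0. -0. -1.] th 0.696
bore [[314.5 199.4]
 [314.6 198.7]]
tip, collar [[316.1 207.6]
 [316.1 234.2]]
scene bore/tip [271.09590535 194.84491512] [269.25142289 188.91488288]
```

View pics/w6.png

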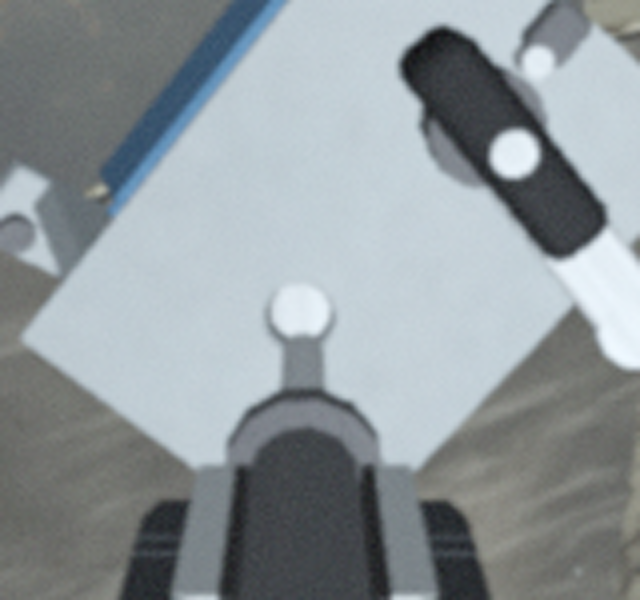

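Emit:
jog_arm --turn '[[0,0,0],[0,0,0],[0,0,0],[0,0,0],[0,0,0]]' --delta_pos '[[0.0035,-0.0006,0],[0,0,0.006],[0,0,0.006],[0,0,0],[0,0,0]]' --gripper '[0,0,0,0,0]'

```text
time: 14.03
tool_pos: [0.5293, 0.2395, 0.177]
tcp_rot: [2.01, 1.677, -0.001]
wrist_force: [0.2, -0.1, 0.4]
width: 0.187
grip_force: 87.8
```

```bash
python3 - <<'E'
from h import *
inb();print(read_state()['wrist_force']);T=pose();C=cam('wrist',T);B=bore()
print('tip, collar',proj(C,np.array([(T@[0,0,z,1])[:3] for z in(.0744,.0804,.0224)])).round(1))
snap('w7');g=cv2.cvtColor(cv2.imread('pics/w7_raw.png'),cv2.COLOR_BGR2GRAY)
for v in range(186,214): print(v,*(f'{a:3d}' for a in g[v,304:328]))
E
```

```text
TCP in bore mm [-2.6  3.1 81. ] z [ 0.     0.001 -1.   ] th 0.698
[ 0.20193859 -0.08462703  0.41697431]
tip, collar [[316.1 207.6]
 [316.1 205.2]
 [316.1 234.2]]
186 202 202 201 202 203 204 202 202 202 204 202 205 204 205 204 205 203 203 205 204 206 204 204 206
187 201 201 201 201 203 202 203 205 203 204 205 205 205 204 205 205 204 204 204 205 204 204 206 205
188 200 202 202 201 202 203 202 204 204 204 203 204 205 204 203 202 205 204 206 205 205 204 204 205
189 202 202 201 203 203 203 203 204 202 204 206 203 205 203 204 206 205 205 204 205 203 205 205 207
190 201 202 201 202 202 202 204 203 202 205 203 202 204 203 205 206 204 206 203 205 206 204 206 205
191 202 202 202 202 204 203 202 203 203 203 202 202 203 204 205 205 206 204 205 205 205 205 205 205
192 202 204 203 201 203 204 205 203 204 205 204 204 204 205 204 207 205 206 205 205 205 205 206 205
193 203 203 202 203 202 203 203 203 202 204 203 206 203 205 206 204 205 204 205 202 206 204 205 204
194 203 204 204 202 204 202 205 202 204 204 202 205 204 205 205 205 208 206 204 204 205 206 206 205
195 203 203 201 204 200 203 202 202 20
[... 1161 characters left out ...]

207 205 203 191 167 182 210 192 152 131 133 133 134 133 135 132 137 177 223 232 212 186 192 206 205
208 204 204 190 163 182 208 187 147 130 130 135 135 136 131 132 130 167 220 230 206 178 188 203 205
209 204 202 184 156 171 198 181 145 131 131 138 134 134 133 130 132 165 221 227 196 173 187 203 207
210 206 201 189 158 149 174 160 135 129 132 132 133 133 133 132 129 162 214 210 172 163 189 205 207
211 204 203 191 169 142 149 139 132 129 132 135 133 133 135 130 132 153 191 180 148 163 192 204 205
212 204 205 196 179 149 127 125 128 135 132 134 137 133 135 135 132 139 157 146 145 175 197 205 207
213 205 204 199 187 167 138 129 127 131 131 132 137 134 136 134 134 133 139 141 164 191 203 206 206
```

Emit:
jog_arm --turn '[[0,0,0],[0,0,0],[0,0,0],[0,0,0],[0,0,0],[0,0,0]]' --delta_pos '[[-0.0012,0,0],[0,0,0.002],[0,0,0.002],[0,0,0.002],[0,0,0],[0,0,0]]' --gripper '[0,0,0,0,0,0]'

```text
time: 14.58
tool_pos: [0.5312, 0.2362, 0.1725]
tcp_rot: [2.01, 1.677, 0.0]
wrist_force: [-0.9, -0.2, -1.0]
width: 0.187
grip_force: 87.8
```

```bash
python3 - <<'E'
from h import *
inb();print(read_state()['wrist_force'])
snap('w8');g=cv2.cvtColor(cv2.imread('pics/w8_raw.png'),cv2.COLOR_BGR2GRAY)
for v in range(194,216): print(v,*(f'{a:3d}' for a in g[v,304:328]))
E
```

```text
TCP in bore mm [-1.6  2.4 75.3] z [ 0.     0.002 -1.   ] th 0.698
[-0.93520666 -0.17694481 -0.95934876]
194 205 203 203 203 203 202 204 202 203 202 203 205 203 207 205 205 206 206 204 205 204 206 207 206
195 203 202 202 204 201 203 203 203 203 204 206 206 205 205 206 206 205 208 205 205 204 205 206 203
196 204 203 203 203 203 202 205 203 204 205 205 206 205 207 208 204 207 206 207 206 205 205 207 205
197 203 204 203 204 203 203 202 202 204 205 206 204 205 205 206 208 206 206 206 205 206 205 206 207
198 203 201 203 202 202 202 202 204 205 206 204 206 206 206 206 205 208 206 209 208 207 206 208 205
199 204 203 203 203 201 201 203 204 205 205 205 205 205 205 205 205 207 208 208 208 207 207 206 206
200 203 203 201 204 201 204 205 204 203 203 208 205 206 206 204 205 206 207 206 209 208 207 207 207
201 203 202 201 200 200 202 201 206 211 213 215 213 211 211 208 203 204 205 208 208 208 207 208 205
202 203 203 202 202 202 202 207 218 222 221 220 217 216 221 222 219 210 200 204 207 208 208 207 205
203 205 202 201 201 195 199 217 227 222 204 191 187 187 199 217 230 225 208 199 204 207 208 207 
[... 503 characters left out ...]

209 205 193 168 162 208 220 189 146 128 133 131 134 136 134 131 130 165 221 230 198 171 189 204 207
210 203 191 164 153 199 213 181 143 133 129 133 137 132 135 131 133 163 217 225 186 163 188 203 206
211 202 193 168 144 179 203 177 139 127 129 134 133 136 134 136 131 160 208 205 168 162 189 205 206
212 204 197 175 142 145 183 166 136 130 132 129 134 133 132 132 132 153 185 171 153 167 193 205 206
213 204 199 187 155 130 144 139 129 130 135 136 134 135 134 135 132 138 145 135 147 179 198 206 206
214 205 203 191 171 140 125 123 128 134 133 131 135 135 134 137 134 136 129 144 165 189 204 206 205
215 206 204 198 186 164 138 127 128 133 132 132 134 134 135 135 132 136 144 164 186 203 204 207 205
```

Emit:
jog_arm --turn '[[0,0,0],[0,0,0],[0,0,0],[0,0,0],[0,0,0]]' --delta_pos '[[0,0,0.002],[0,0,0.002],[0,0,0.002],[0,0,0.002],[0,0,0]]' --gripper '[0,0,0,0,0]' --grip_force 110

```text
time: 15.05
tool_pos: [0.5339, 0.2344, 0.1678]
tcp_rot: [2.012, 1.676, 0.003]
wrist_force: [-7.3, 3.7, 9.2]
width: 0.185
grip_force: 108.1
```

```bash
python3 - <<'E'
from h import *
inb();s=read_state();print(s['wrist_force'],s['torque'],bore()[:3,2]@s['wrist_force'])
E
```

```text
TCP in bore mm [-1.3  3.3 69.7] z [-0.001  0.004 -1.   ] th 0.696
[-7.33792548  3.6872987   9.17417953] [ 0.06361009  0.98265827 -0.42676919] 11.705268304855743
```

Emit:
jog_arm --turn '[[0,0,0],[0,0,0],[0,0,0],[0,0,0],[0,0,0]]' --delta_pos '[[0,0,0.002],[0,0,0.002],[0,0,0.002],[0,0,0.002],[0,0,0]]' --gripper '[0,0,0,0,0]'

```text
time: 15.47
tool_pos: [0.5365, 0.2314, 0.1609]
tcp_rot: [2.012, 1.676, 0.004]
wrist_force: [-7.7, 3.6, 8.6]
width: 0.181
grip_force: 108.1
```

```bash
python3 - <<'E'
from h import *
inb();s=read_state();print(s['wrist_force'],s['torque'],bore()[:3,2]@s['wrist_force'])
E
```

```text
TCP in bore mm [-1.3  3.4 61.7] z [-0.     0.004 -1.   ] th 0.696
[-7.71832474  3.63788626  8.62757933] [ 0.0242826   0.88834229 -0.31113502] 11.334193836626802
```

Emit:
jog_arm --turn '[[0,0,0],[0,0,0],[0,0,0],[0,0,0],[0,0,0],[0,0,0],[0,0,0],[0,0,0],[0,0,0],[0,0,0],[0,0,0]]' --delta_pos '[[0,0,0.0025],[0,0,0.0025],[0,0,0.0025],[0,0,0.0025],[0,0,0.0025],[0,0,0.0025],[0,0,0.0025],[0,0,0.0025],[0,0,0.0025],[0,0,0],[0,0,0]]' --gripper '[0,0,0,0,0,0,0,0,0,0,0]'

```text
time: 16.38
tool_pos: [0.5436, 0.2214, 0.1391]
tcp_rot: [2.011, 1.677, 0.0]
wrist_force: [0.9, 0.1, -1.3]
width: 0.185
grip_force: 107.2
```

```bash
python3 - <<'E'
from h import *
inb();s=read_state();print(s['wrist_force'],s['torque'],bore()[:3,2]@s['wrist_force'])
E
```

```text
TCP in bore mm [-1.5  2.5 36.7] z [ 0.     0.002 -1.   ] th 0.698
[ 0.90911     0.11711712 -1.29374989] [0.30388889 0.23609892 0.01571176] -1.365268486470657
```

Emit:
jog_arm --turn '[[0,0,0],[0,0,0],[0,0,0],[0,0,0],[0,0,0],[0,0,0],[0,0,0],[0,0,0],[0,0,0]]' --delta_pos '[[0,0,-0.006],[0,0,-0.012],[0,0,-0.015],[0,0,-0.015],[0,0,-0.015],[0,0,-0.015],[0,0,-0.017],[0,0,0],[0,0,0]]' --gripper '[0,0,0,0,0,0,0,0,0]'

```text
time: 17.13
tool_pos: [0.5137, 0.2594, 0.2237]
tcp_rot: [2.01, 1.677, 0.007]
wrist_force: [0.2, 0.7, -2.0]
width: 0.181
grip_force: 107.3
```

```bash
python3 - <<'E'
from h import *
inb();T=np.load('grasp.npy').copy();T[2,3]=.25;T[:3,:3]=mk([0,0,0],[0,0,-1],T[:3,1])[:3,:3];plan(T,14)
E
```

```text
TCP in bore mm [ -1.2   3.7 134.1] z [-0.     0.006 -1.   ] th 0.697
rows 14 turn [0.028, 0.0248, -0.0056] d [-0.02105, 0.00852, 0.0038] total turn [ 0.3916  0.3478 -0.0786] shift [-0.2743  0.1114  0.1197]
```

Emit:
jog_arm --turn '[[0.028,0.0248,-0.0056],[0.028,0.0248,-0.0056],[0.028,0.0248,-0.0056],[0.028,0.0248,-0.0056],[0.028,0.0248,-0.0056],[0.028,0.0248,-0.0056],[0.028,0.0248,-0.0056],[0.028,0.0248,-0.0056],[0.028,0.0248,-0.0056],[0.028,0.0248,-0.0056],[0.028,0.0248,-0.0056],[0.028,0.0248,-0.0056],[0.028,0.0248,-0.0056],[0.028,0.0248,-0.0056],[0,0,0],[0,0,0],[0,0,0]]' --delta_pos '[[-0.021,0.0085,0.0038],[-0.021,0.0085,0.0038],[-0.021,0.0085,0.0038],[-0.021,0.0085,0.0038],[-0.021,0.0085,0.0038],[-0.021,0.0085,0.0038],[-0.021,0.0085,0.0038],[-0.021,0.0085,0.0038],[-0.021,0.0085,0.0038],[-0.021,0.0085,0.0038],[-0.021,0.0085,0.0038],[-0.021,0.0085,0.0038],[-0.021,0.0085,0.0038],[-0.021,0.0085,0.0038],[0,0,0],[0,0,0],[0,0,0]]' --gripper '[0,0,0,0,0,0,0,0,0,0,0,0,0,0,0,0,0]'

```text
time: 18.55
tool_pos: [0.5885, -0.0504, 0.2474]
tcp_rot: [-2.331, -2.104, 0.009]
wrist_force: [0.7, 0.1, -0.9]
width: 0.191
grip_force: 107.5
```

```bash
python3 - <<'E'
from h import *
print(read_state()['tool_pos'])
T=np.load('grasp.npy').copy();T[:3,:3]=mk([0,0,0],[0,0,-1],T[:3,1])[:3,:3];T[2,3]=.15;plan(T,4)
E
```

```text
[ 0.58852604 -0.05040675  0.24735353]
rows 4 turn [-0.0012, 0.0008, -0.0007] d [0.00033, 0.00049, 0.02434] total turn [-0.0049  0.0034 -0.0028] shift [0.0014 0.0021 0.0973]
```

Emit:
jog_arm --turn '[[-0.0049,0.0034,-0.0028],[0,0,0],[0,0,0],[0,0,0],[0,0,0],[0,0,0],[0,0,0]]' --delta_pos '[[0.0013,0.0019,0.02],[0,0,0.025],[0,0,0.025],[0,0,0.02],[0,0,0.003],[0,0,0],[0,0,0]]' --gripper '[0,0,0,0,0,0,0]'

```text
time: 19.13
tool_pos: [0.5917, -0.0484, 0.1564]
tcp_rot: [2.325, 2.109, 0.003]
wrist_force: [1.1, -0.6, -0.7]
width: 0.184
grip_force: 107.5
```

```bash
python3 - <<'E'
from h import *
s=read_state();print(s['tool_pos'],s['wrist_force'],s['torque'])
T=np.load('grasp.npy').copy();T[:3,:3]=mk([0,0,0],[0,0,-1],T[:3,1])[:3,:3];T[2,3]=.14;plan(T,1)
snap('w9',4,(240,120,400,270))
E
```

```text
[ 0.59165768 -0.04835553  0.15642165] [ 1.05466441 -0.60194524 -0.73165024] [-0.06171737 -0.03619111  0.033942  ]
rows 1 turn [0.003, 0.0, 0.0024] d [-0.00125, -0.00129, 0.01642] total turn [0.003  0.     0.0024] shift [-0.0013 -0.0013  0.0164]
```

View pics/w9.png

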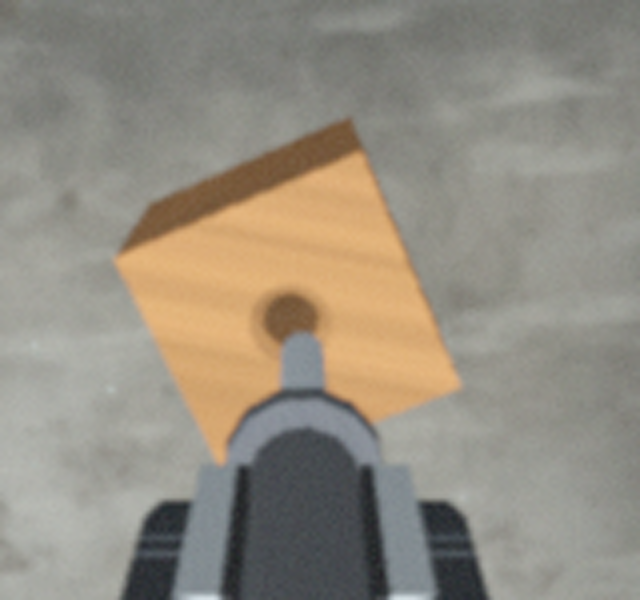

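Emit:
jog_arm --turn '[[0,0,0],[0,0,0],[0,0,0],[0,0,0],[0,0,0]]' --delta_pos '[[0.0003,-0.0023,0],[0,0,0.008],[0,0,0.008],[0,0,0],[0,0,0]]' --gripper '[0,0,0,0,0]'

```text
time: 19.6
tool_pos: [0.5883, -0.0487, 0.1384]
tcp_rot: [-2.328, -2.109, -0.0]
wrist_force: [-0.2, 0.2, -1.1]
width: 0.186
grip_force: 107.5
```

```bash
python3 - <<'E'
from h import *
s=read_state();print(s['tool_pos'],s['wrist_force'],s['tcp_rot'])
snap('w10');g=cv2.imread('pics/w10_raw.png')[:,:,2]
for v in range(192,218): print(v,*(f'{a:3d}' for a in g[v,300:332]))
E
```

```text
[ 0.58825263 -0.04866663  0.13839918] [-0.16793777  0.20169595 -1.05534586] [-2.32847190e+00 -2.10887037e+00 -1.76913314e-05]
192 227 226 225 226 226 226 224 226 224 224 226 225 224 224 224 223 223 223 222 221 224 223 221 221 221 223 222 222 221 222 221 222
193 228 228 224 227 226 226 226 226 226 226 223 226 224 224 225 225 224 223 224 223 222 223 221 222 222 222 222 221 222 222 221 222
194 229 228 228 228 227 228 227 227 228 225 225 226 226 226 224 225 225 225 224 225 223 224 224 224 223 223 223 221 223 223 220 222
195 226 227 227 228 229 228 227 228 228 226 228 228 226 225 223 222 223 222 223 224 224 224 224 224 224 225 224 223 223 222 222 222
196 224 226 226 226 225 226 227 227 227 228 229 225 223 221 213 211 213 212 215 218 221 223 225 226 225 225 224 225 223 224 223 224
197 222 222 224 224 225 225 225 225 226 224 222 215 207 203 197 197 195 197 202 204 209 214 220 223 226 226 226 225 225 226 225 225
198 217 219 219 220 220 222 223 223 221 213 208 200 194 188 181 173 173 176 183 190 198 205 210 217 222 227 227 228 227 226 226 225
199 218 216 218 217 217 219 217 216 209 199 191 18
[... 1757 characters left out ...]
 207 208 209 213 220 226 228 227 227 228
213 222 223 223 223 225 223 224 217 207 187 162 146 139 136 137 137 137 138 136 133 147 182 204 210 213 219 225 228 226 228 227 227
214 216 218 219 219 221 222 222 222 215 196 167 145 143 138 141 141 136 136 136 133 145 176 204 212 221 227 228 230 231 228 229 229
215 212 213 212 213 214 215 218 220 216 202 167 146 139 140 136 139 139 138 135 132 142 175 204 218 224 228 230 229 230 228 229 230
216 213 212 213 213 211 213 213 215 213 195 162 134 130 129 126 126 126 127 124 120 133 177 207 221 225 225 227 225 227 227 228 230
217 214 213 213 213 214 213 210 206 193 168 129 102  93  93  91  91  87  85  82  85 104 159 199 216 220 222 224 224 224 224 223 224
```

Emit:
jog_arm --turn '[[0,0,0],[0,0,0],[0,0,0],[0,0,0],[0,0,0],[0,0,0]]' --delta_pos '[[0.0012,0.0008,0],[0,0,0.004],[0,0,0.004],[0,0,0.004],[0,0,0.004],[0,0,0]]' --gripper '[0,0,0,0,0,0]'

```text
time: 20.15
tool_pos: [0.5891, -0.0475, 0.122]
tcp_rot: [-2.328, -2.109, 0.0]
wrist_force: [-0.7, 0.2, -2.1]
width: 0.178
grip_force: 107.5
```

Emit:
jog_arm --turn '[[0,0,0]]' --delta_pos '[[0,0,0]]' --gripper '[0]'

```text
time: 20.23
tool_pos: [0.5896, -0.0475, 0.1228]
tcp_rot: [2.328, 2.109, 0.001]
wrist_force: [-1.0, 0.2, -1.1]
width: 0.185
grip_force: 107.5
```

Emit:
jog_arm --turn '[[0,0,0],[0,0,0],[0,0,0],[0,0,0],[0,0,0],[0,0,0],[0,0,0],[0,0,0]]' --delta_pos '[[0,0,0.006],[0,0,0.006],[0,0,0.006],[0,0,0.006],[0,0,0.006],[0,0,0.005],[0,0,0.003],[0,0,0]]' --gripper '[0,0,0,0,0,0,0,0]'

```text
time: 20.9
tool_pos: [0.5893, -0.0475, 0.0842]
tcp_rot: [-2.328, -2.109, -0.0]
wrist_force: [0.2, -0.4, -1.2]
width: 0.183
grip_force: 107.5
```

Emit:
jog_arm --turn '[[0,0,0],[0,0,0],[0,0,0],[0,0,0]]' --delta_pos '[[0,0,0.001],[0,0,0.001],[0,0,0],[0,0,0]]' --gripper '[0,0,0,0]'

```text
time: 21.23
tool_pos: [0.5903, -0.0476, 0.0838]
tcp_rot: [2.327, 2.108, 0.003]
wrist_force: [0.4, 0.5, -1.1]
width: 0.18
grip_force: 107.5
```

Emit:
jog_arm --turn '[[0,0,0],[0,0,0],[0,0,0],[0,0,0]]' --delta_pos '[[0,0,0.001],[0,0,0.001],[0,0,0],[0,0,0]]' --gripper '[0,0,0,0]'

```text
time: 21.57
tool_pos: [0.5905, -0.0476, 0.0825]
tcp_rot: [2.327, 2.108, 0.003]
wrist_force: [-2.3, -0.1, 5.6]
width: 0.185
grip_force: 108.8
```

Emit:
jog_arm --turn '[[0,0,0],[0,0,0],[0,0,0],[0,0,0],[0,0,0],[0,0,0],[0,0,0],[0,0,0],[0,0,0],[0,0,0],[0,0,0],[0,0,0],[0,0,0]]' --delta_pos '[[0,0,0],[0,0,0],[0,0,0],[0,0,0],[0,0,0],[0,0,-0.02],[0,0,-0.03],[0,0,-0.03],[0,0,-0.03],[0,0,-0.03],[0,0,-0.03],[0,0,0],[0,0,0]]' --gripper '[0.04,0.05,0.06,0.07,0.07,0.07,0.07,0.07,0.07,0.07,0.07,0.07,0.07]'

```text
time: 22.65
tool_pos: [0.5915, -0.0477, 0.2544]
tcp_rot: [2.324, 2.105, 0.008]
wrist_force: [-0.7, -0.4, -0.3]
width: 0.818
grip_force: 0.0
```

```bash
python3 - <<'E'
from h import *
print(read_state()['time'],read_state()['tool_pos']);snap('w11');C=cam('wrist',np.load('pics/w11.npy'))
print(proj(C,np.array([[.5885,-.0485,.126],[.5885,-.0485,.066],[.5885,-.0485,.06]])).round(1))
def c(im,x,y,w,h): return cv2.resize(im[y:y+h,x:x+w],(400,300),interpolation=cv2.INTER_CUBIC)
w=cv2.imread('pics/w11_raw.png');s=vision.read_camera('scene')[:,:,::-1];t=vision.read_camera('top')[:,:,::-1]
m=np.vstack([np.hstack([c(w,240,120,160,120),c(s,210,165,120,90)]),np.hstack([c(s,320,140,80,60),c(t,180,90,280,210)])])
cv2.imwrite('pics/fin.png',m)
E
```

```text
22.65 [ 0.59146895 -0.0477445   0.25443175]
[[312.2 190.9]
 [312.5 177.3]
 [312.5 176.2]]
```

View pics/fin.png

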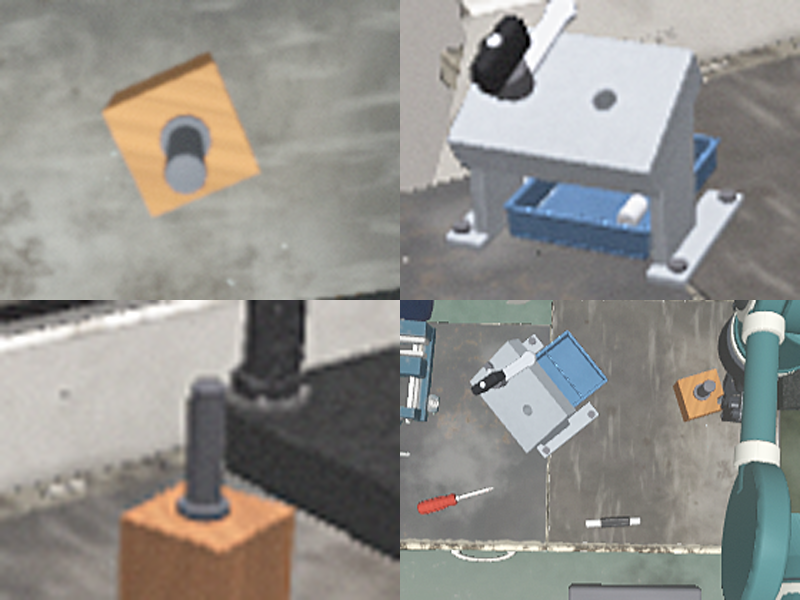

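```bash
python3 - <<'E'
from h import *
p=np.load('fit.npy');C=cam('scene');yaw=p[3];R=np.array([[np.cos(yaw),np.sin(yaw)],[-np.sin(yaw),np.cos(yaw)]])
for z in(.01,.015,.02,.025,.03): print(z,(R@(atz(C,279.6,227.9,z)[:2]-p[:2])*1000).round(0),'ends',[(R@(atz(C,210+u*.3,165+v*.3,z)[:2]-p[:2])*1000).round(0) for u,v in((618,218),(645,201)) for u in [u-400]])
E
```

```text
0.01 [37.  1.] ends [array([24.,  6.]), array([50., -2.])]
0.015 [29. -2.] ends [array([16.,  2.]), array([42., -6.])]
0.02 [21. -6.] ends [array([ 9., -1.]), array([34., -9.])]
0.025 [13. -9.] ends [array([ 1., -5.]), array([ 26., -13.])]
0.03 [  5. -13.] ends [array([-7., -9.]), array([ 18., -16.])]
```

```bash
python3 -c "
from workcell import ticket
print(ticket.finish_job())"
```

```text
the job is handed in; nothing more can be done
None
```

I've handed the job in at about 23 s of the 72 s allowed; the hand-in returned no verdict. The last pictures show the keeper arm swung clear (gripper turned 1.4 rad), the pin lying in the tray, and the drift upright with its collar on the block. The screwdriver and plug gauge look undisturbed; the ring gauge was out of the last view, but nothing went near it.

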